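# Peel the stuck top slide tray and show it over the light panel

### The arm

A 7-joint arm with a two-finger parallel gripper is mounted at the origin on the work surface. World frame = base frame: x ahead of the robot, y to its left, z up, the work surface at z = 0. Lengths are in m, angles in rad, forces in N, time in s.
With the tool pointing down it reaches from about 0.4 to 0.85 m from the base axis. Payload 4.4 kg.
Tool frame: the origin (TCP) lies between the finger pads; the fingertips stand 17 mm ahead of it and the grasp point (between the pads) lies 2 mm behind it; y points along the fingers, z is the direction in which the jaws open and shut, and the axes are right-handed (so a half turn about y gives the same grasp; the last joint's range is limited). The gripper opens to 94 mm and grips with 3 to 60 N. Pads are 16 mm wide; open, the fingers measure 119 mm over their backs; the gripper's body (75 mm by 177 mm) begins 78 mm behind the grasp point.
Start: joints at [-1.175, 0.628, 0.038, 1.517, -0.027, 0.996, -0.02], TCP at [0.29, 0.582, 0.222] pointing down, gripper open.
Joint ranges: [-3.06, 3.06], [-0.37, 2.12], [-1.25, 1.32], [0.18, 2.47], [-1.1, 4.24], [0.23, 1.98], [-2.94, 2.94]. Speed limits (rad/s): [2.57, 2.57, 3.14, 3.14, 3.14, 3.14, 3.14].

### API

Orientations are given as a unit quaternion [x, y, z, w].
In Python, from rig import state, capture, finish_job gives the robot as it stands.
- The arm moves only by the shell command python3 -m handwheel 'ROWS'. ROWS is JSON, a list of rows, each an object of numbers: "tx", "ty", "tz": the shift along the world's x, y, z in cm; "turn": the turn about the world's z in degrees; "fingers": the opening, from -1 (shut) to 1 (fully open). In form: [{"tx": .., "ty": .., "tz": .., "turn": .., "fingers": ..}, ...]. A call has 1 to 5 rows; each row is the pose to reach, as a shift and turn from the pose commanded when the call began; what a row does not reach only later rows make up. A row lasts 1/8 s, in which the tool goes at most 62.5 mm and 10.7 degrees, less where a joint would pass 70% of its speed; a pose out of reach is approached as far as the arm can. A call with a gripper value outside its range is refused whole. The fingers move at their own pace and stop on an object; the grip force is fixed at half the most. Time passes only in rows, so rows that repeat a pose let the fingers close. It gives the time, the measured TCP pose, the force and the opening at its end, in the units of the state.
- state(): the state, without advancing time (a new reading comes with each control period).
- capture(name): name is "side" or "top" or "wrist"; returns a dict with "frame" (400x640x3 uint8, red, green, blue), "mtx" (3x3 intrinsics, pixels), "extrinsics" (4x4, takes a point from camera to world coordinates). Camera axes: x right, y down, z forward; pixel columns grow to the right and rows downward; lengths in m; the calibration is good to about 2 mm. The wrist camera is an equidistant fisheye: a pixel r from the principal point sees the ray r / f radians off the axis. A picture is of the moment at which its call begins. There is no depth.
- finish_job(): hands the job in, once; it reports no verdict.
The state is a dict: "time": time; "q": joint angles; "joint_velocities": joint speeds; "joint_torque": joint torques, N m; "tool_pos": TCP position; "tcp_rot": TCP orientation; "wrist_force": force on the tool from outside, world axes, zero at the start; "torque": the same for the moment, N m; "finger_gap": opening from 0.0 (shut) to 1.0 (fully open).
Only numpy, scipy, OpenCV 4.12 (cv2) and the standard library are available. Lean on these libraries where they do the work, as an engineer would, in place of code of your own. Each camera call takes 0.05 s, during which the arm holds its last target.

### The job

The empty top slide tray is stuck in the nested stack: grip it by its corner tab and peel it off, raising that corner first so that the tray clearly tilts while its opposite corner still rests in the tray below, and leave the loaded second tray where it is. Then carry the top tray over to the light panel and hold it there, level and still, about 10 cm above the middle of the panel, for a look at it against the light. Finish while still holding it there in the gripper, resting on nothing, and do not disturb the flask, the bottle or the dish.

Things in the scene. Friction and masses are not known exactly. Their poses are not given: they have to be found in the camera images.
- top_tray: empty white moulded tray, highest of three alike nested trays: rim 166 x 126 mm, 25 mm deep, walls 2 mm, about 100 g. Origin: centre of its underside, 34 mm above the bench; x along its length, z up. Its rim is stuck under 4 sprung round-nosed clips of the second tray, mid-side: raising the tab corner takes about 5 N, a level pull 13 N; each clip lets go after 5 mm. Tab at its corner (-83, -63) mm.
- top_tab (a point): middle of the top tray's tab, at (-97, -77, 37) mm in the tray's frame, 71 mm above the bench. An upright fin 24 mm long (along the tray's (-1, -1, 0), out from the corner), 10 mm thick: pinch across this; 18 mm tall, top 43 mm above the tray's underside, on a 4 mm thick ear of the same width. The bottom tray's tab stands right below, its top 49 mm above the bench: keep fingertips above 50 mm.
- far_corner (a point): point under the top tray's floor near the corner opposite its tab, at (60, 40, 0) mm in the tray's frame; there the floor rests on the second tray while the tab corner is raised. Nested, it lies 14 mm above the second tray's origin plane.
- second_tray: the second tray, same shape but turned by half, loaded with glass slides, about 400 g, loose, clipped more firmly into the bottom tray; its clips stand mid-side, up to 70 mm above the bench. Origin: centre of its underside, 20 mm above the bench; axes parallel to the top tray's at the start. Its own tab is at the opposite corner (+97, +77) mm, 14 mm lower than the top tray's. It must stay in place.
- stack_base: fixed grey locating plate 190 x 150 x 6 mm with the bottom tray fixed on it; the stack stands on it. Origin: centre of its underside on the bench; axes parallel to the trays'.
- light_panel: flat light panel lying on the bench, fixed: grey frame 200 x 160 mm with a white luminous face, 14 mm high. Origin: centre of its underside on the bench, x along its long side, z up. It may stand left or right of the robot's midline, the stack on the other side.
- flask: bystander, loose: clear conical flask with rubber stopper, 82 mm wide, 136 mm tall; origin at the centre of its foot
- reagent_bottle: bystander, loose: amber bottle with black cap, 62 mm wide, 130 mm tall; origin at the centre of its foot
- culture_dish: bystander, loose: clear covered culture dish, 70 mm wide, 16 mm tall; origin at the centre of its underside
There are look-alikes about, which are no part of the job. What is shaped like the top_tray but green is not meant.

How it is judged:
On the way, in this order (a step that is already met when the one before it is completed fails the run):
1. the top tray's tab corner is raised, the tray tilted by more than 0.09 rad, while its opposite corner still rests in the second tray (within 6 mm of its nested height) and the second tray is in place (angle between top_tray's own z axis and vertical above 0.09 rad and z of far_corner in the frame of second_tray below 0.02 m and horizontal distance between far_corner and second_tray below 0.085 m and z of second_tray in the frame of stack_base below 0.026 m and angle between second_tray's own z axis and vertical below 0.06 rad and distance of second_tray from where it was at the start of the episode below 0.008 m), for 0.1 s.
2. the top tray is clear of the stack, lifted by the fingers, and the second tray has stayed (z of top_tray in the frame of second_tray above 0.05 m and z of far_corner in the frame of second_tray above 0.035 m and contact force between the fingers and top_tray above 0.5 N and z of second_tray in the frame of stack_base below 0.026 m and angle between second_tray's own z axis and vertical below 0.06 rad and distance of second_tray from where it was at the start of the episode below 0.008 m), for 0.1 s.
At the end, for the whole second after the job is handed in: Fingers hold the top tray still and level (0.2 rad), its centre within 40 mm of the panel's middle, its underside 56 to 151 mm above the panel's face, clear of the panel; second tray flat and within 8 mm of its place; flask, bottle and dish upright, within 25 mm of theirs (contact force between the fingers and top_tray above 0.5 N and horizontal distance between top_tray and light_panel below 0.04 m and z of top_tray in the frame of light_panel between 0.07 and 0.165 m and angle between top_tray's own z axis and vertical below 0.2 rad and linear speed of top_tray below 0.03 m/s and angular speed of top_tray below 0.15 rad/s and contact force between top_tray and light_panel below 0.1 N and z of second_tray in the frame of stack_base below 0.026 m and angle between second_tray's own z axis and vertical below 0.06 rad and distance of second_tray from where it was at the start of the episode below 0.008 m and distance of each of flask, reagent_bottle, culture_dish from where it was at the start of the episode below 0.025 m and angle between each of flask, reagent_bottle, culture_dish's own z axis and vertical below 0.1 rad); the arm keeps its last pose, push and grip.
It fails at once if the second tray is pulled up with the top one or shoved (more than 20 mm) (distance of second_tray from where it was at the start of the episode above 0.02 m).
It fails at once if the flask, bottle or dish is disturbed (moved by more than 25 mm or tipped) (distance of any of flask, reagent_bottle, culture_dish from where it was at the start of the episode above 0.025 m or angle between any of flask, reagent_bottle, culture_dish's own z axis and vertical above 0.2 rad).
It also fails if it takes over 48 s, if anything falls off the work surface, if the arm or the gripper's body presses on something with over 40 N, if the wrist force passes 120 N, or if a joint passes its speed limit or range.

## Working session

There is one attempt and no reset: what is moved stays moved. The work goes in short steps, Python scripts to look and compute and a shell command to move; the robot and the scene stay as the last step left them, time stands still between calls to the robot, and variables do not carry over. Pictures are saved under pics/ and viewed, and the job is handed in when it is done.

```bash
mkdir -p pics; ls; python3 - <<'E'
from rig import state,capture
import cv2
s=state();print(s)
for n in("top","side","wrist"):
    c=capture(n);cv2.imwrite(f"pics/{n}0.png",c["frame"][:,:,::-1]);print(n,c["mtx"],c["extrinsics"])
E
```

```text
pics
{'time': 0.0, 'q': array([-1.17480394,  0.62930208,  0.03840351,  1.51832277, -0.02699162,
        0.99632031, -0.0199979 ]), 'joint_velocities': array([-5.94337459e-05,  9.07148609e-04,  7.05861233e-04, -1.07834718e-03,
       -1.26826681e-03,  1.57892452e-03,  5.87726471e-04]), 'joint_torque': array([-1.31112051e-04, -5.49724960e+01,  1.14371348e+00, -1.86623633e+01,
       -5.20720007e-02,  2.37598753e-02,  1.77312545e-04]), 'tool_pos': array([0.28928852, 0.58138343, 0.22159642]), 'tcp_rot': array([ 0.6889765 , -0.1619546 ,  0.16166138, -0.68771193]), 'wrist_force': array([0.39814588, 0.64584637, 0.63655589]), 'torque': array([ 0.03538633, -0.04289108,  0.00471393]), 'finger_gap': 0.9998963794382228}
top [[518.67152925   0.         316.86671106]
 [  0.         518.67152925 196.41872604]
 [  0.           0.           1.        ]] [[ 0.02525001 -0.99519809  0.09456851  0.40696901]
 [-0.999644   -0.02432007  0.01097342 -0.013752  ]
 [-0.00862081 -0.09481192 -0.99545788  1.55290995]
 [ 0.          0.          0.          1.        ]]
side [[478.01865845   0.         319.76439182]
 [  0.         478.01865845 205.10225387]
 [  0.           0.           1.        ]] [[ 0.99350849 -0.03911761  0.10682088  0.39997502]
 [-0.11180425 -0.50905277  0.85344308 -1.08962937]
 [ 0.02099281 -0.85984597 -0.51012176  0.72057018]
 [ 0.          0.          0.          1.        ]]
wrist [[309.70691629   0.         315.99564898]
 [  0.         309.70691629 200.4988477 ]
 [  0.           0.           1.        ]] [[ 0.4467487   0.86856512  0.21449995  0.22815318]
 [ 0.89465635 -0.43308193 -0.10968163  0.61354195]
 [-0.00236959  0.24090387 -0.97054609  0.3831694 ]
 [ 0.          0.          0.          1.        ]]
```

View pics/top0.png

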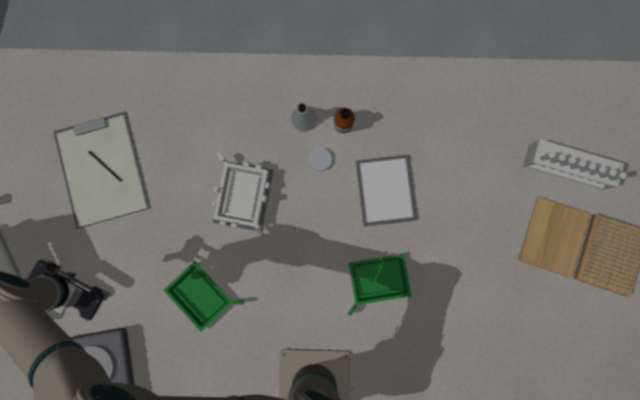

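View pics/side0.png

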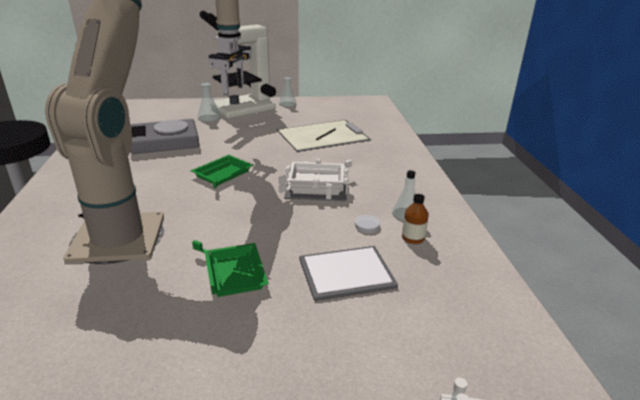

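View pics/wrist0.png

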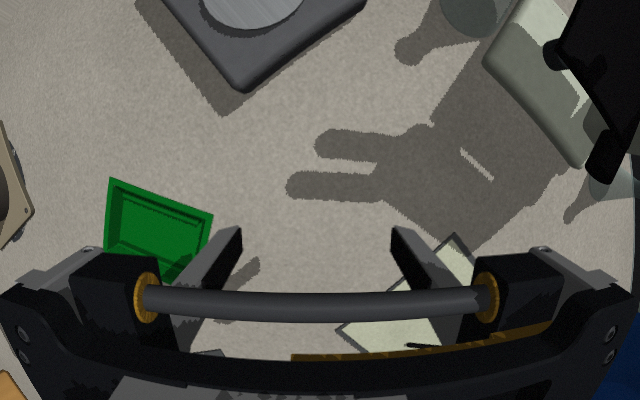

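Top view: the stack is at about (242,195), the light panel at (387,190), flask (303,117), bottle (344,120) and dish (320,158). The look-alikes are two green trays, at (201,296) and (379,279), and a white rack at (578,163). The white nested stack fits the description, so I'll check it in a close crop.

```bash
python3 - <<'E'
import cv2
a=cv2.imread("pics/top0.png")[140:245,195:295];b=cv2.imread("pics/side0.png")[145:215,270:370]
cv2.imwrite("pics/ct.png",cv2.resize(a,None,fx=5.7,fy=5.7,interpolation=cv2.INTER_CUBIC))
cv2.imwrite("pics/cs.png",cv2.resize(b,None,fx=8,fy=8,interpolation=cv2.INTER_CUBIC))
E
```

```text
(no output)
```

View pics/ct.png

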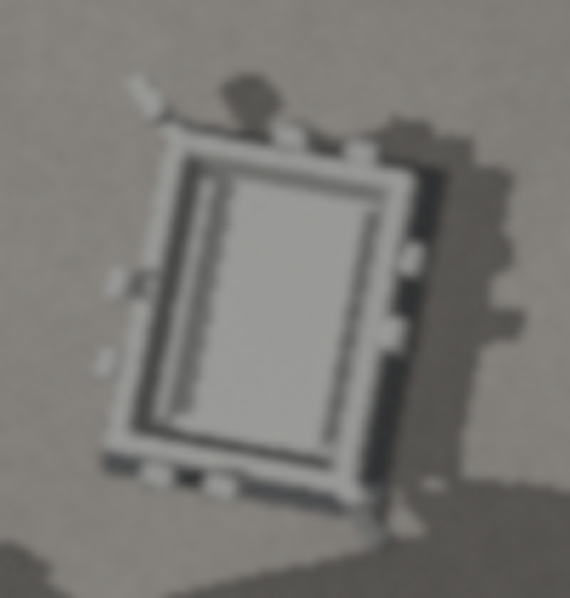

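View pics/cs.png

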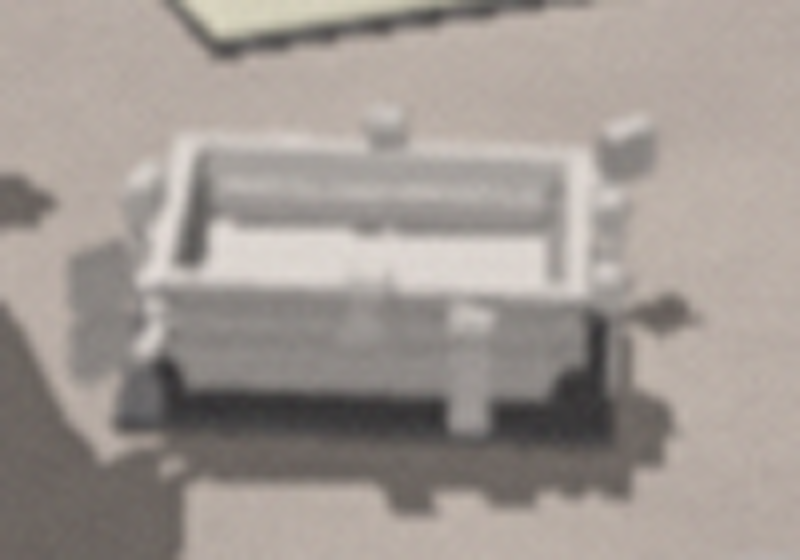

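```bash
cat > h.py <<'E'
import numpy as np
def ray(c,uv,z):
    K=np.array(c["mtx"]);E=np.array(c["extrinsics"])
    d=E[:3,:3]@np.linalg.solve(K,[uv[0],uv[1],1.]);o=E[:3,3]
    return o+d*(z-o[2])/d[2]
def proj(c,p):
    K=np.array(c["mtx"]);E=np.array(c["extrinsics"])
    q=K@(E[:3,:3].T@(np.array(p)-E[:3,3]));return q[:2]/q[2]
def ang(v): return np.degrees(np.arctan2(v[1],v[0]))
E
python3 - <<'E'
from rig import capture
from h import *
import cv2
np.set_printoptions(precision=4,suppress=True)
c=capture("top");s=capture("side")
f=lambda u,v:((u+.5)/5.7-.5+195,(v+.5)/5.7-.5+140)
R=[ray(c,f(*p),.059) for p in[(175,122),(413,172),(365,500),(105,450)]]
for r in R:print(r)
cen=sum(R)/4;print("cen",cen,"sides",[np.linalg.norm(R[i]-R[(i+1)%4]) for i in range(4)])
# tray x: from tab-side short edge (TL,TR... ) 
ex=(R[2]+R[3]-R[0]-R[1]);print("x ang",ang(ex)); ey=(R[1]+R[2]-R[0]-R[3]);print("y ang-90",ang(ey)-90)
t=[ray(c,f(*p),.077) for p in[(132,80),(160,115)]];print("tab",t,sum(t)/2,"dir",ang(t[0]-t[1]))
th=np.radians((ang(ex)+ang(ey)-90)/2)
Rm=np.array([[np.cos(th),-np.sin(th)],[np.sin(th),np.cos(th)]])
print("tab pred",cen[:2]+Rm@[-.097,-.077])
tt=np.r_[cen[:2]+Rm@[-.097,-.077],.077]
print("side proj tab top",proj(s,tt), "seen ~",270+627/8,145+130/8)
# panel
fr=c["frame"].astype(int);m=(fr.min(2)>150).astype(np.uint8);m[:, :340]=0;m[:,430:]=0;m[:140]=0;m[240:]=0
k=max(cv2.findContours(m,0,2)[0],key=cv2.contourArea);r=cv2.minAreaRect(k);b=cv2.boxPoints(r);print(r)
P=[ray(c,p,.014) for p in b];print("panel",sum(P)/4,[ang(P[i+1]-P[i]) for i in range(3)],[np.linalg.norm(P[i+1]-P[i]) for i in range(3)])
for n,p,z in(("flask",(303,125),0),("bottle",(344,128),0),("dish",(320,159),.01),("greenR",(379,279),.02)):print(n,ray(c,p,z))
E
```

```text
[0.6461 0.2724 0.059 ]
[0.6232 0.1496 0.059 ]
[0.4555 0.1682 0.059 ]
[0.4775 0.3008 0.059 ]
cen [0.5506 0.2227 0.059 ] sides [np.float64(0.12486616488470294), np.float64(0.16879854912757994), np.float64(0.13448298753002086), np.float64(0.17106174240682728)]
x ang 172.05500313405616
y ang-90 -189.96600180389333
tab [array([0.6642, 0.2916, 0.077 ]), array([0.6466, 0.2767, 0.077 ])] [0.6554 0.2842 0.077 ] dir 40.4068467778559
tab pred [0.4428 0.1618]
side proj tab top [281.9202 175.9821] seen ~ 348.375 161.25
((385.96588134765625, 189.7098846435547), (56.43431854248047, 43.581787109375), 83.2901611328125)
panel [ 0.5787 -0.2021  0.014 ] [np.float64(-81.85222381789303), np.float64(-172.83270105323055), np.float64(98.13195432441839)] [np.float64(0.1306323544033736), np.float64(0.16898894746081292), np.float64(0.12927994770356702)]
flask [0.7721 0.0511 0.    ]
bottle [ 0.7657 -0.0739  0.    ]
dish [ 0.6668 -0.0033  0.01  ]
greenR [ 0.3147 -0.1845  0.02  ]
```

```bash
python3 - <<'E'
from rig import capture,state
from h import *
from scipy.spatial.transform import Rotation as Ro
np.set_printoptions(precision=4,suppress=True)
c=capture("top");s=capture("side");st=state()
R=Ro.from_quat(st["tcp_rot"]).as_matrix();print(R,"jaw ang",ang(R[:,2]))
def tri(a,b):
    A=[];B=[]
    for c_,uv in((c,a),(s,b)):
        o=np.array(c_["extrinsics"])[:3,3];d=ray(c_,uv,0)-o;d/=np.linalg.norm(d);P=np.eye(3)-np.outer(d,d);A.append(P);B.append(P@o)
    return np.linalg.solve(sum(A),sum(B))
f=lambda u,v:((u+.5)/5.7-.5+195,(v+.5)/5.7-.5+140)
# tab top-face centre
print("tab tri",tri(f(146,97.5),((626+.5)/8-.5+270,(132+.5)/8-.5+145)))
th=np.radians(171);Rm=np.array([[np.cos(th),-np.sin(th)],[np.sin(th),np.cos(th)]])
cen=np.array([.5506,.2227])
print(cen+Rm@[-.097,-.077])
for q in([-83,-63],[83,-63],[83,63],[-83,63]):
  p=np.r_[cen+Rm@(np.array(q)/1e3),.059]; print(q,(proj(s,p)-[270,145]+.5)*8-.5,(proj(c,p)-[195,140]+.5)*5.7-.5)
p=np.r_[cen+Rm@[-.097,-.077],.077];print((proj(s,p)-[270,145]+.5)*8-.5,(proj(c,p)-[195,140]+.5)*5.7-.5)
E
```

```text
[[ 0.8953 -0.0002  0.4455]
 [-0.4455 -0.0004  0.8953]
 [-0.     -1.     -0.0004]] jaw ang 63.54161680897348
tab tri [0.6593 0.2879 0.0583]
[0.6585 0.2836]
[-83, -63] [589.0544 149.0181] [175.5612 129.1749]
[83, -63] [174.1029 133.0272] [110.8309 448.1247]
[83, 63] [141.5217 278.7377] [354.7461 493.1977]
[-83, 63] [588.0833 296.4289] [417.1552 173.1109]
[626.2728  94.4236] [147.3954  91.6277]
```

Triangulating the tab at the far-left corner gives a height of about 58 mm. That fits the second tray's tab (63 mm top), not the top tray's (77 mm). The top tray's tab must therefore be at the near-right corner, in shadow, at about (0.443, 0.162). I'll move toward it and look from close up.

```bash
python3 -m handwheel '[{"tx":2,"ty":-6,"turn":10},{"tx":4,"ty":-12,"turn":20},{"tx":6,"ty":-18,"turn":30},{"tx":8,"ty":-24,"turn":40},{"tx":10,"ty":-30,"turn":50}]'; python3 - <<'E'
from rig import state,capture
import cv2
for n in("top","side","wrist"):
    c=capture(n);f=c["frame"][:,:,::-1]
    if n=="top":f=cv2.resize(f[140:245,195:295],None,fx=5.7,fy=5.7,interpolation=2)
    if n=="side":f=cv2.resize(f[145:215,270:370],None,fx=8,fy=8,interpolation=2)
    cv2.imwrite(f"pics/{n}1.png",f)
E
```

```text
validation failed for argument at $[0]...
```

View pics/top1.png

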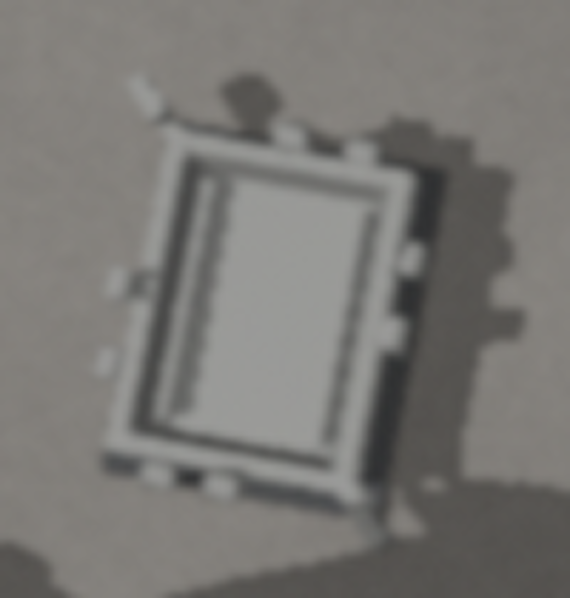

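View pics/side1.png

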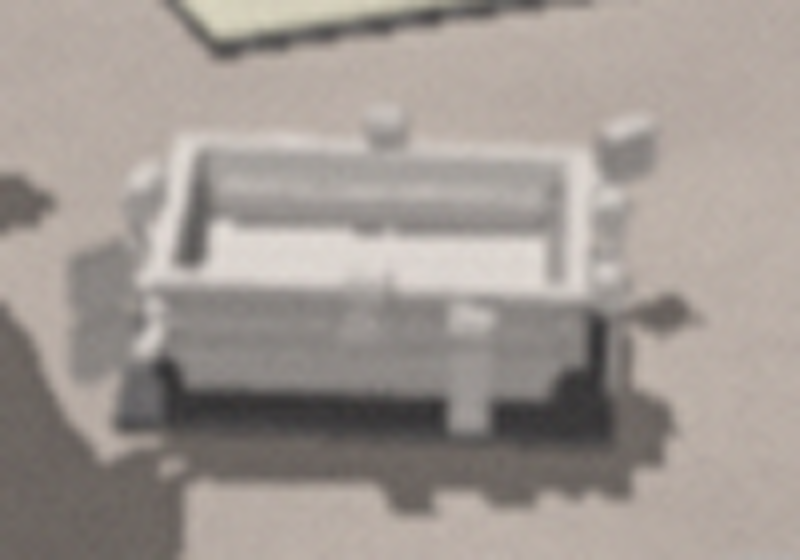

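View pics/wrist1.png

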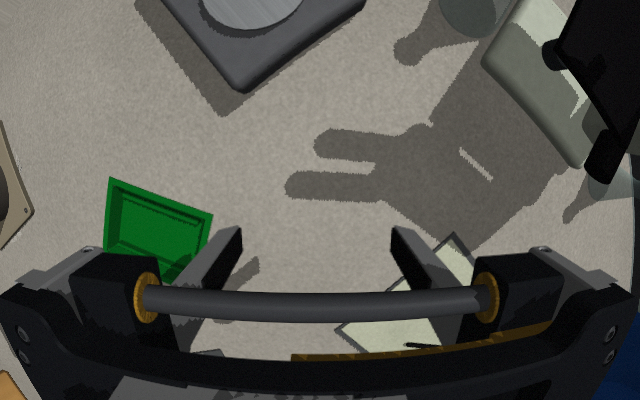

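The move was refused because every row needs all the keys. The pictures are unchanged: the side crop shows two stacked tabs in shadow at (100,270) and (95,350), which is the top tray's tab over the bottom tray's. I'll retry.

```bash
python3 -m handwheel '[{"tx":2,"ty":-6,"tz":0,"turn":10,"fingers":1},{"tx":4,"ty":-12,"tz":0,"turn":20,"fingers":1},{"tx":5,"ty":-18,"tz":0,"turn":30,"fingers":1},{"tx":6,"ty":-24,"tz":0,"turn":40,"fingers":1},{"tx":7,"ty":-30,"tz":0,"turn":50,"fingers":1}]'; python3 - <<'E'
from rig import state,capture
import cv2
for n in("top","side","wrist"):
    c=capture(n);f=c["frame"][:,:,::-1]
    if n=="top":f=cv2.resize(f[140:245,195:295],None,fx=5.7,fy=5.7,interpolation=2)
    if n=="side":f=cv2.resize(f[145:215,270:370],None,fx=8,fy=8,interpolation=2)
    cv2.imwrite(f"pics/{n}2.png",f)
E
```

```text
time: 1.12
tool_pos: [0.36, 0.28, 0.2227]
tcp_rot: [-0.692, -0.147, 0.146, 0.692]
wrist_force: [1.1, -1.4, 0.1]
finger_gap: 1.0
```

View pics/top2.png

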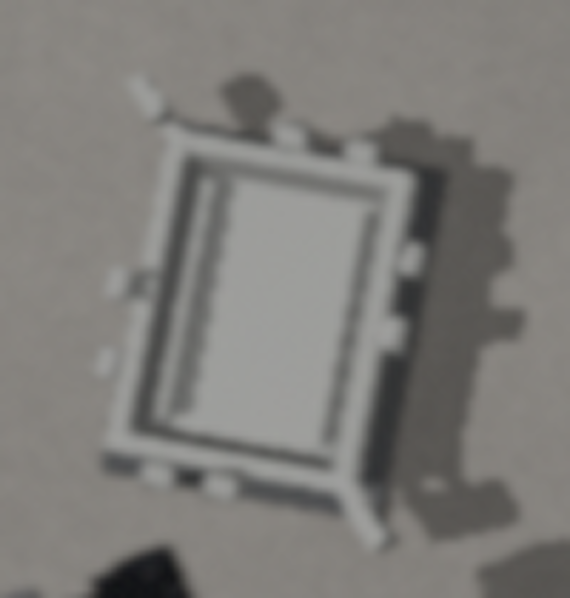

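View pics/side2.png

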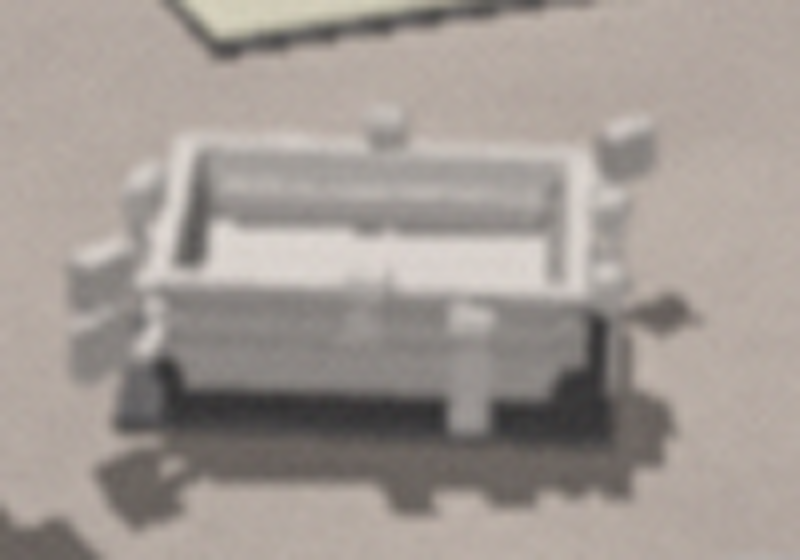

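View pics/wrist2.png

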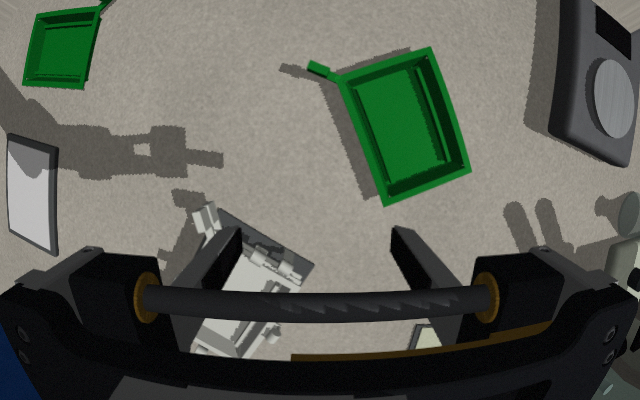

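The tab is now lit. In the top crop it runs from (348,495) to (380,545). In the side crop its top face is at about (100,255), with the bottom tray's tab below at (100,320).

```bash
python3 - <<'E'
from rig import capture,state
from h import *
import cv2
np.set_printoptions(precision=4,suppress=True)
c=capture("top");s=capture("side")
f=lambda u,v:((u+.5)/5.7-.5+195,(v+.5)/5.7-.5+140)
a=[ray(c,f(*p),.077) for p in((348,495),(379,543))];print(a,ang(a[1]-a[0]),sum(a)/2)
print("top ctr",ray(c,f(364.5,520),.077),"side ctr",ray(s,((100)/8-.5+270,(252)/8-.5+145),.077))
for th,cen in((-9,[.5506,.2227]),(-9,[.552,.224])):
  t=np.radians(th);Rm=np.array([[np.cos(t),-np.sin(t)],[np.sin(t),np.cos(t)]])
  u=np.array([-1,-1])/2**.5*.012
  for q,z in(([-.097,-.077],.077),(u+[-.097,-.077],.077),(-u+[-.097,-.077],.077)):
    p=np.r_[cen+Rm@q,z];print(p,(proj(s,p)-[270,145]+.5)*8-.5,(proj(c,p)-[195,140]+.5)*5.7-.5)
g=c["frame"][222:240,250:268];g=cv2.resize(g,None,fx=30,fy=30,interpolation=0)[:,:,::-1]
h_=s["frame"][168:196,274:302];h_=cv2.resize(h_,(540,540),interpolation=0)[:,:,::-1]
cv2.imwrite("pics/tabs.png",cv2.resize(np.hstack([g,h_]),(800,400)))
E
```

```text
[array([0.4572, 0.1745, 0.077 ]), array([0.4337, 0.1582, 0.077 ])] -145.19959115891106 [0.4454 0.1664 0.077 ]
top ctr [0.4449 0.1659 0.077 ] side ctr [0.443  0.1617 0.077 ]
[0.4427 0.1618 0.077 ] [ 98.7979 251.3144] [372.4091 524.5504]
[0.433  0.1548 0.077 ] [ 72.9661 261.0277] [385.8447 544.4148]
[0.4525 0.1689 0.077 ] [124.3708 241.6985] [358.9916 504.7128]
[0.4441 0.1631 0.077 ] [102.4669 249.5695] [369.9069 521.6738]
[0.4344 0.1561 0.077 ] [ 76.6769 259.2651] [383.3395 541.5343]
[0.4539 0.1702 0.077 ] [127.9985 239.9709] [356.4924 501.8401]
```

View pics/tabs.png

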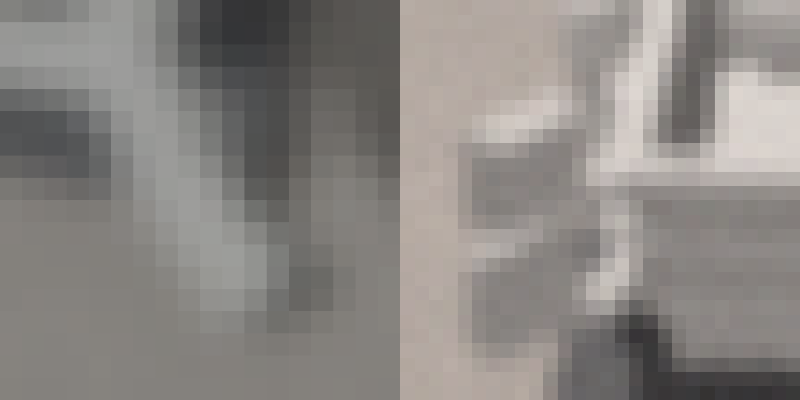

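```bash
python3 -m handwheel '[{"tx":2,"ty":-5,"tz":0,"turn":6,"fingers":1},{"tx":5,"ty":-9,"tz":-3,"turn":12.5,"fingers":1},{"tx":8.4,"ty":-11.65,"tz":-8,"turn":12.5,"fingers":0.2},{"tx":8.4,"ty":-11.65,"tz":-10,"turn":12.5,"fingers":0.0},{"tx":8.4,"ty":-11.65,"tz":-10,"turn":12.5,"fingers":0.0}]'; python3 - <<'E'
from rig import state,capture
from h import *
import cv2
from scipy.spatial.transform import Rotation as Ro
np.set_printoptions(precision=4,suppress=True)
st=state();R=Ro.from_quat(st["tcp_rot"]).as_matrix();print(st["tool_pos"],ang(R[:,2]))
c=capture("wrist");E=np.array(c["extrinsics"]);K=np.array(c["mtx"])
def fp(p):
    q=E[:3,:3].T@(np.array(p)-E[:3,3]);th=np.arctan2(np.hypot(*q[:2]),q[2]);d=q[:2]/np.hypot(*q[:2]);return K[:2,2]+K[0,0]*th*d
for z in(.103,.077,.059):print(z,fp(np.r_[st["tool_pos"][:2],z]))
f=c["frame"][:,:,::-1];cv2.imwrite("pics/wrist3.png",f)
x=capture("side")["frame"][130:215,250:370,::-1];cv2.imwrite("pics/side3.png",cv2.resize(x,None,fx=6.5,fy=6.5,interpolation=2))
E
```

```text
time: 2.0
tool_pos: [0.4427, 0.1669, 0.1209]
tcp_rot: [-0.672, -0.218, 0.221, 0.672]
wrist_force: [-0.1, 0.3, -0.2]
finger_gap: 0.716
[0.4427 0.1669 0.1209] 126.14163225578517
0.103 [316.1401 238.0745]
0.077 [316.0652 224.9276]
0.059 [316.0227 217.4505]
```

View pics/wrist3.png

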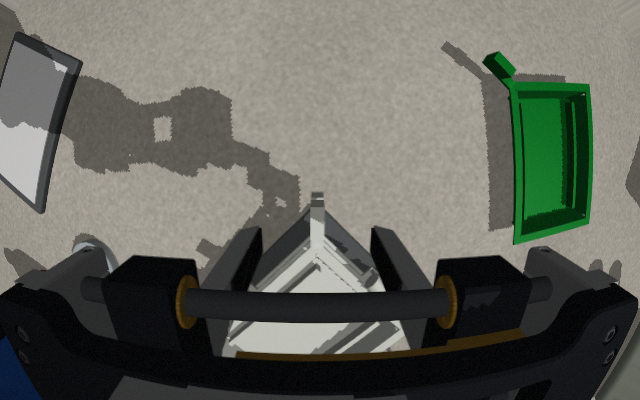

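View pics/side3.png

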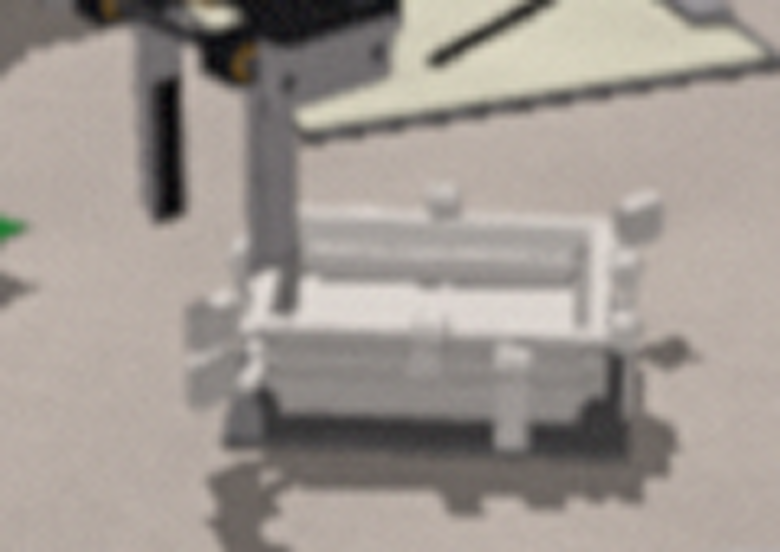

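```bash
python3 - <<'E'
from rig import state,capture
from h import *
import cv2
from scipy.spatial.transform import Rotation as Ro
np.set_printoptions(precision=4,suppress=True)
st=state();R=Ro.from_quat(st["tcp_rot"]).as_matrix();print(st["tool_pos"],ang(R[:,2]),st["finger_gap"])
c=capture("wrist");E=np.array(c["extrinsics"]);K=np.array(c["mtx"])
def fray(u,v,z):
    d=np.array([u,v])-K[:2,2];r=np.hypot(*d);t=r/K[0,0];q=np.r_[d/r*np.sin(t),np.cos(t)];w=E[:3,:3]@q;o=E[:3,3];return o+w*(z-o[2])/w[2]
for u,v in((317,193),(317,200),(317,210),(317,215),(317,225)):print(v,fray(u,v,.077))
cv2.imwrite("pics/wrist4.png",cv2.resize(c["frame"][180:260,270:370,::-1],None,fx=7,fy=7,interpolation=2))
E
```

```text
[0.4436 0.1676 0.1229] 126.1979914499659 0.6343981548832524
193 [0.4252 0.155  0.077 ]
200 [0.4292 0.1579 0.077 ]
210 [0.435  0.1621 0.077 ]
215 [0.4379 0.1643 0.077 ]
225 [0.4439 0.1686 0.077 ]
```

View pics/wrist4.png

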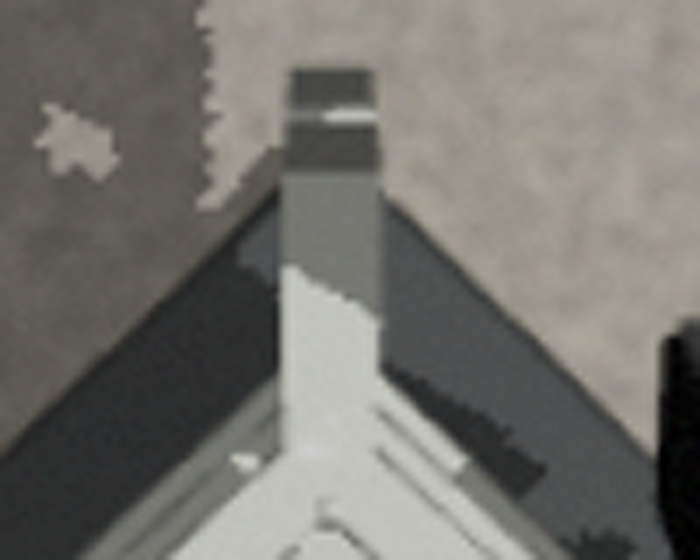

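The fin is straight ahead at wrist column 317.3, against the TCP at column 316, and aligned with the pads. Its outer end is at row 204.6. I'll descend with a small correction.

```bash
python3 -m handwheel '[{"tx":-0.15,"ty":0,"tz":-2,"turn":0,"fingers":0.0},{"tx":-0.15,"ty":0,"tz":-4,"turn":0,"fingers":-0.2},{"tx":-0.15,"ty":0,"tz":-5.1,"turn":0,"fingers":-0.4},{"tx":-0.15,"ty":0,"tz":-5.1,"turn":0,"fingers":-0.4},{"tx":-0.15,"ty":0,"tz":-5.1,"turn":0,"fingers":-0.4}]'; python3 - <<'E'
from rig import state,capture
from h import *
import cv2
np.set_printoptions(precision=4,suppress=True)
st=state();print(st["tool_pos"],st["finger_gap"],st["wrist_force"],st["torque"])
c=capture("wrist")
a=cv2.resize(c["frame"][170:290,220:410,::-1],None,fx=4,fy=4,interpolation=2)
cv2.imwrite("pics/wrist5.png",a)
E
```

```text
time: 2.78
tool_pos: [0.4426, 0.1659, 0.0722]
tcp_rot: [-0.672, -0.219, 0.218, 0.672]
wrist_force: [0.2, 0.9, -1.2]
finger_gap: 0.302
[0.4426 0.1659 0.0722] 0.3017396273479676 [ 0.1682  0.919  -1.1675] [ 0.1089 -0.0166 -0.0714]
```

View pics/wrist5.png

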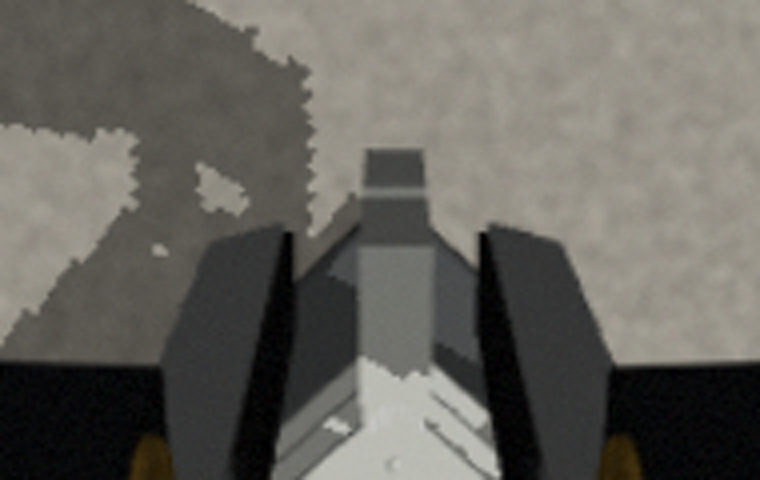

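The fin is centred at crop x≈395 and the jaw at about 385, so I'll shift roughly 1.2 mm toward +y and close in stages.

```bash
python3 -m handwheel '[{"tx":-0.07,"ty":0.1,"tz":0,"turn":0,"fingers":-0.5},{"tx":-0.07,"ty":0.1,"tz":0,"turn":0,"fingers":-0.68},{"tx":-0.07,"ty":0.1,"tz":0,"turn":0,"fingers":-0.7},{"tx":-0.07,"ty":0.1,"tz":0,"turn":0,"fingers":-0.7}]'; python3 - <<'E'
from rig import state,capture
from h import *
import cv2
c=capture("wrist")
a=cv2.resize(c["frame"][170:290,220:410,::-1],None,fx=4,fy=4,interpolation=2)
cv2.imwrite("pics/wrist6.png",a)
E
```

```text
time: 3.32
tool_pos: [0.4414, 0.1664, 0.0715]
tcp_rot: [-0.672, -0.219, 0.219, 0.672]
wrist_force: [-0.2, -0.6, -0.4]
finger_gap: 0.15
```

View pics/wrist6.png

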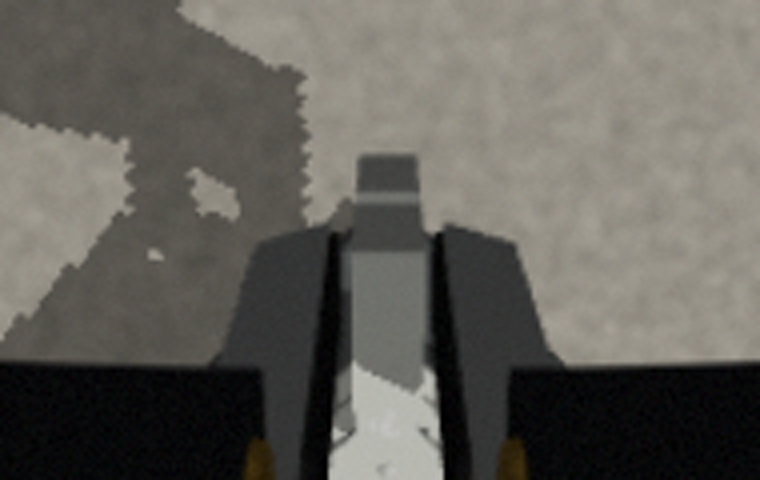

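Nearly centred (1 to 2 px off). Closing.

```bash
python3 -m handwheel '[{"tx":-0.02,"ty":0.03,"tz":0,"turn":0,"fingers":-0.76},{"tx":-0.02,"ty":0.03,"tz":0,"turn":0,"fingers":-0.9},{"tx":-0.02,"ty":0.03,"tz":0,"turn":0,"fingers":-1},{"tx":-0.02,"ty":0.03,"tz":0,"turn":0,"fingers":-1}]'
```

```text
time: 3.88
tool_pos: [0.4412, 0.1667, 0.0715]
tcp_rot: [0.672, 0.219, -0.219, -0.672]
wrist_force: [0.3, 0.1, -0.6]
finger_gap: 0.103
```

The fin is gripped (9.7 mm). I'll peel by lifting in small rows, following the arc toward the far corner.

```bash
python3 -m handwheel '[{"tx":0.04,"ty":0.03,"tz":0.3,"turn":0,"fingers":-1},{"tx":0.08,"ty":0.06,"tz":0.6,"turn":0,"fingers":-1},{"tx":0.13,"ty":0.1,"tz":0.9,"turn":0,"fingers":-1},{"tx":0.18,"ty":0.13,"tz":1.2,"turn":0,"fingers":-1},{"tx":0.18,"ty":0.13,"tz":1.2,"turn":0,"fingers":-1}]'; python3 - <<'E'
from rig import state,capture
import cv2
x=capture("side")["frame"][130:215,250:370,::-1];cv2.imwrite("pics/side5.png",cv2.resize(x,None,fx=6.5,fy=6.5,interpolation=2))
E
```

```text
time: 4.5
tool_pos: [0.4426, 0.1679, 0.0837]
tcp_rot: [0.672, 0.218, -0.219, -0.672]
wrist_force: [-0.2, 0.3, -3.7]
finger_gap: 0.101
```

View pics/side5.png

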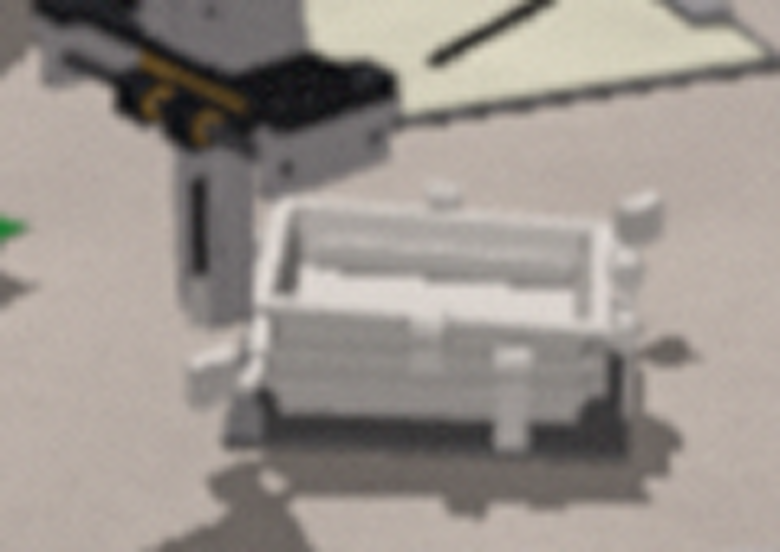

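The tab corner is up and the far corner is seated. I'll raise it further, to about 0.13 rad.

```bash
python3 -m handwheel '[{"tx":0.05,"ty":0.04,"tz":0.3,"turn":0,"fingers":-1},{"tx":0.1,"ty":0.08,"tz":0.6,"turn":0,"fingers":-1},{"tx":0.16,"ty":0.12,"tz":0.9,"turn":0,"fingers":-1},{"tx":0.24,"ty":0.17,"tz":1.3,"turn":0,"fingers":-1},{"tx":0.24,"ty":0.17,"tz":1.3,"turn":0,"fingers":-1}]'; python3 - <<'E'
from rig import state,capture
import cv2
x=capture("side")["frame"][130:215,250:370,::-1];cv2.imwrite("pics/side6.png",cv2.resize(x,None,fx=6.5,fy=6.5,interpolation=2))
E
```

```text
time: 5.18
tool_pos: [0.4443, 0.169, 0.0966]
tcp_rot: [0.673, 0.218, -0.219, -0.672]
wrist_force: [-3.5, -3.8, -1.6]
finger_gap: 0.102
```

View pics/side6.png

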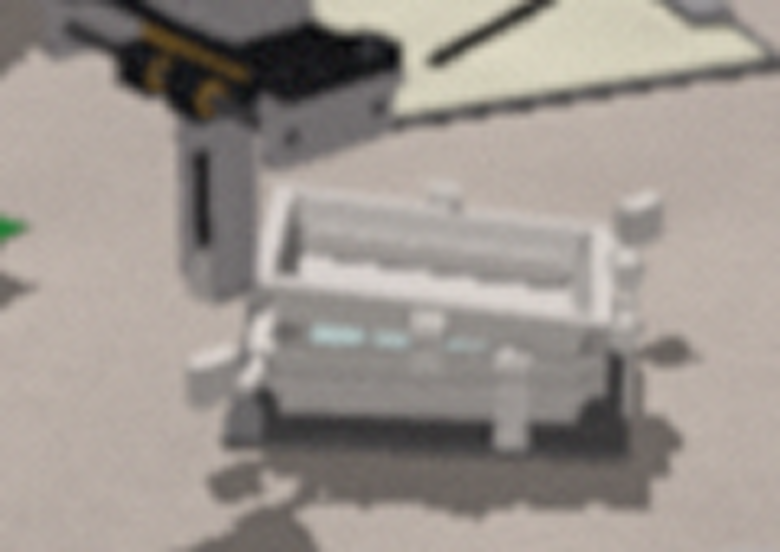

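```bash
python3 -m handwheel '[{"tx":-0.1,"ty":-0.1,"tz":0.2,"turn":0,"fingers":-1},{"tx":-0.1,"ty":-0.1,"tz":0.4,"turn":0,"fingers":-1},{"tx":-0.1,"ty":-0.1,"tz":0.5,"turn":0,"fingers":-1},{"tx":-0.1,"ty":-0.1,"tz":0.5,"turn":0,"fingers":-1}]'; python3 - <<'E'
from rig import state,capture
import cv2
x=capture("side")["frame"][130:215,250:370,::-1];cv2.imwrite("pics/side7.png",cv2.resize(x,None,fx=6.5,fy=6.5,interpolation=2))
E
```

```text
time: 5.72
tool_pos: [0.4448, 0.169, 0.1017]
tcp_rot: [-0.672, -0.219, 0.218, 0.672]
wrist_force: [-1.0, -2.1, -3.3]
finger_gap: 0.103
```

View pics/side7.png

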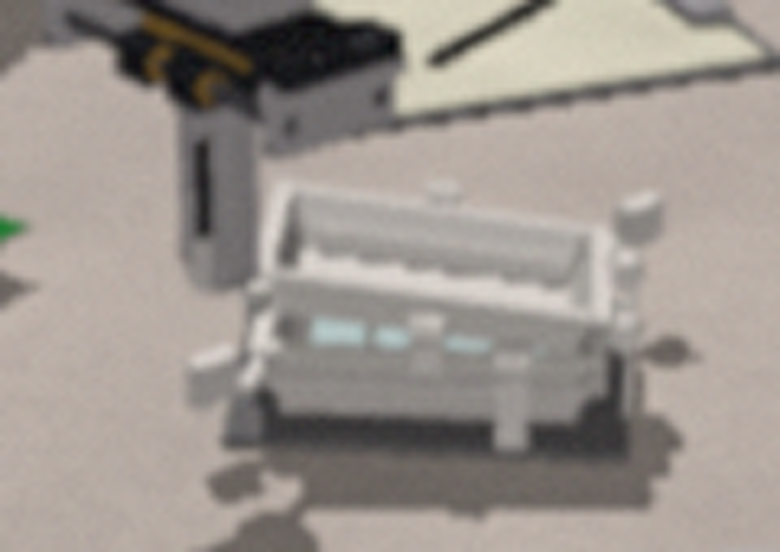

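The tray is clearly tilted (about 0.14 rad), with the far corner at (605,230) unchanged and the second tray still. Next I'll lift it clear.

```bash
python3 -m handwheel '[{"tx":0,"ty":0,"tz":0.5,"turn":0,"fingers":-1},{"tx":0,"ty":0,"tz":1.0,"turn":0,"fingers":-1},{"tx":0,"ty":0,"tz":1.5,"turn":0,"fingers":-1},{"tx":0,"ty":0,"tz":2.0,"turn":0,"fingers":-1},{"tx":0,"ty":0,"tz":2,"turn":0,"fingers":-1}]'; python3 - <<'E'
from rig import state,capture
import cv2
x=capture("side")["frame"][130:215,250:370,::-1];cv2.imwrite("pics/side8.png",cv2.resize(x,None,fx=6.5,fy=6.5,interpolation=2))
E
```

```text
time: 6.4
tool_pos: [0.4451, 0.1691, 0.1221]
tcp_rot: [-0.672, -0.219, 0.218, 0.673]
wrist_force: [1.0, -0.6, -1.4]
finger_gap: 0.1
```

View pics/side8.png

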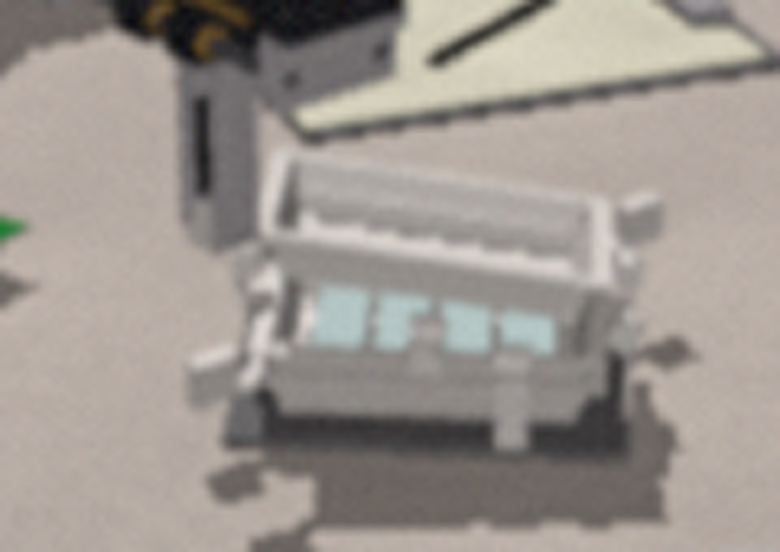

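It has come free at about the same tilt. Raising it well clear.

```bash
python3 -m handwheel '[{"tx":0,"ty":0,"tz":1,"turn":0,"fingers":-1},{"tx":0,"ty":0,"tz":2.5,"turn":0,"fingers":-1},{"tx":0,"ty":0,"tz":4.5,"turn":0,"fingers":-1},{"tx":0,"ty":0,"tz":7,"turn":0,"fingers":-1},{"tx":0,"ty":0,"tz":8,"turn":0,"fingers":-1}]';python3 -m handwheel '[{"tx":0,"ty":0,"tz":0,"turn":0,"fingers":-1},{"tx":0,"ty":0,"tz":0,"turn":0,"fingers":-1}]'; python3 - <<'E'
from rig import state,capture
import cv2
x=capture("side")["frame"][110:215,230:370,::-1];cv2.imwrite("pics/side9.png",cv2.resize(x,None,fx=5.5,fy=5.5,interpolation=2))
x=capture("top")["frame"][140:245,195:295,::-1];cv2.imwrite("pics/top9.png",cv2.resize(x,None,fx=5.7,fy=5.7,interpolation=2))
E
```

```text
time: 7.08
tool_pos: [0.4451, 0.169, 0.203]
tcp_rot: [-0.672, -0.22, 0.218, 0.673]
wrist_force: [0.6, 0.7, -1.1]
finger_gap: 0.104
time: 7.32
tool_pos: [0.4439, 0.1685, 0.2008]
tcp_rot: [0.672, 0.218, -0.219, -0.672]
wrist_force: [-0.6, -0.2, -0.2]
finger_gap: 0.106
```

View pics/side9.png

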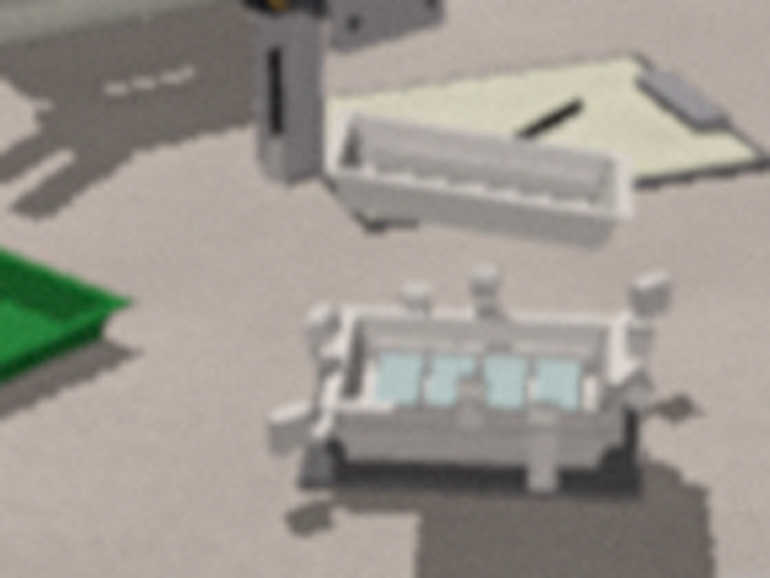

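Clear of the stack, and the second tray is in its place. Carrying it across with a gentle ramp.

```bash
python3 -m handwheel '[{"tx":0,"ty":-0.7,"tz":0,"turn":0,"fingers":-1},{"tx":0,"ty":-2,"tz":0,"turn":0,"fingers":-1},{"tx":0,"ty":-4,"tz":0,"turn":0,"fingers":-1},{"tx":0.2,"ty":-6.5,"tz":0,"turn":0,"fingers":-1},{"tx":0.4,"ty":-9,"tz":0,"turn":0,"fingers":-1}]'
python3 -m handwheel '[{"tx":0.2,"ty":-2.5,"tz":0,"turn":0,"fingers":-1},{"tx":0.4,"ty":-5,"tz":0,"turn":0,"fingers":-1},{"tx":0.6,"ty":-7.5,"tz":0,"turn":0,"fingers":-1},{"tx":0.8,"ty":-10,"tz":0,"turn":0,"fingers":-1},{"tx":1,"ty":-12.5,"tz":0,"turn":0,"fingers":-1}]'
python3 -m handwheel '[{"tx":0.2,"ty":-2.5,"tz":0,"turn":0,"fingers":-1},{"tx":0.4,"ty":-5,"tz":0,"turn":0,"fingers":-1},{"tx":0.6,"ty":-7.5,"tz":0,"turn":0,"fingers":-1},{"tx":0.8,"ty":-10,"tz":0,"turn":0,"fingers":-1},{"tx":1,"ty":-12.5,"tz":0,"turn":0,"fingers":-1}]'
python3 -m handwheel '[{"tx":0.1,"ty":-2.4,"tz":0,"turn":0,"fingers":-1},{"tx":0.2,"ty":-4.7,"tz":0,"turn":0,"fingers":-1},{"tx":0.3,"ty":-6.7,"tz":0,"turn":0,"fingers":-1},{"tx":0.3,"ty":-8.3,"tz":0,"turn":0,"fingers":-1},{"tx":0.3,"ty":-9.2,"tz":0,"turn":0,"fingers":-1}]'
python3 - <<'E'
from rig import state,capture
import cv2
print(state()["tool_pos"])
x=capture("side")["frame"][150:310,240:450,::-1];cv2.imwrite("pics/side10.png",cv2.resize(x,None,fx=3.7,fy=3.7,interpolation=2))
x=capture("top")["frame"][90:250,200:440,::-1];cv2.imwrite("pics/top10.png",cv2.resize(x,None,fx=3.3,fy=3.3,interpolation=2))
E
```

```text
time: 8.05
tool_pos: [0.4482, 0.0769, 0.2014]
tcp_rot: [0.673, 0.218, -0.219, -0.672]
wrist_force: [-0.4, 0.2, -1.2]
finger_gap: 0.106
time: 8.68
tool_pos: [0.4579, -0.0482, 0.2014]
tcp_rot: [0.673, 0.218, -0.219, -0.672]
wrist_force: [1.1, 0.2, -1.6]
finger_gap: 0.103
time: 9.3
tool_pos: [0.4676, -0.1731, 0.2014]
tcp_rot: [0.673, 0.218, -0.219, -0.672]
wrist_force: [0.5, 0.6, -0.6]
finger_gap: 0.102
time: 9.93
tool_pos: [0.4711, -0.2643, 0.2013]
tcp_rot: [-0.672, -0.218, 0.219, 0.673]
wrist_force: [0.4, -1.1, -1.0]
finger_gap: 0.105
[ 0.47107855 -0.26426635  0.20134871]
```

View pics/side10.png

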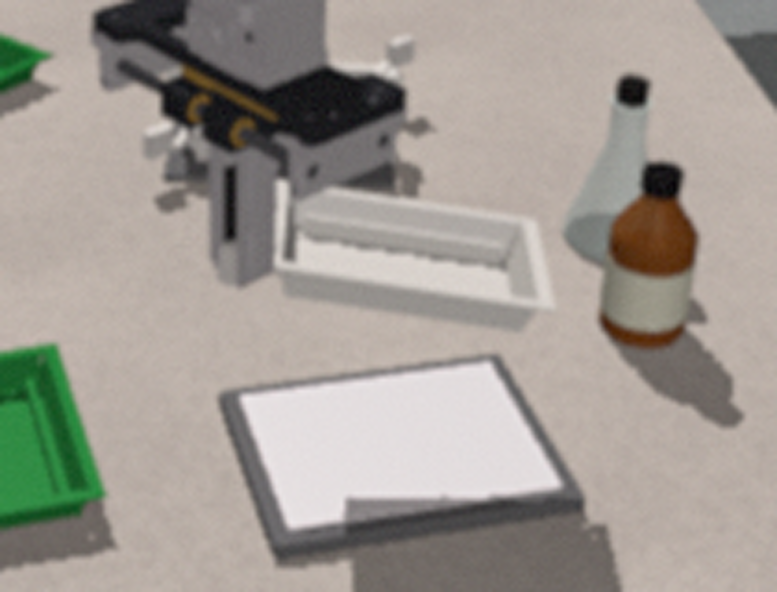

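View pics/top10.png

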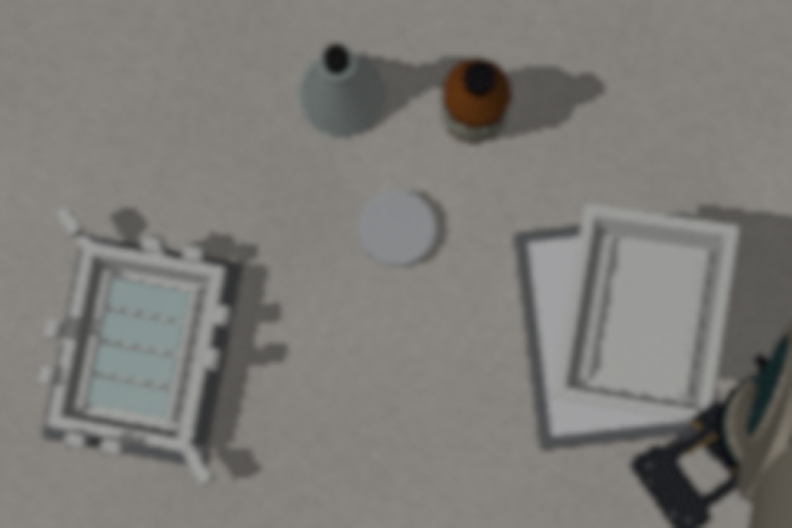

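```bash
cat >> h.py <<'E'
def tri(c,s,a,b):
    A=[];B=[]
    for c_,uv in((c,a),(s,b)):
        o=np.array(c_["extrinsics"])[:3,3];d=ray(c_,uv,0)-o;d/=np.linalg.norm(d);P=np.eye(3)-np.outer(d,d);A.append(P);B.append(P@o)
    return np.linalg.solve(sum(A),sum(B))
def pose(c,s,T,S,ft,fs):
    # far-left, far-right, near-left rim corners
    FL,FR,NL=[tri(c,s,ft(*t),fs(*u)) for t,u in zip(T,S)]
    n=np.cross(FR-FL,NL-FL);n/=np.linalg.norm(n);n*=np.sign(n[2])
    rim=(FR+NL)/2;print(FL,FR,NL,"sides",np.linalg.norm(FR-FL),np.linalg.norm(NL-FL))
    print("n",n,"tilt",np.arccos(n[2]),"underside ctr",rim-.025*n)
E
python3 - <<'E'
from rig import capture
from h import *
np.set_printoptions(precision=4,suppress=True)
c=capture("top");s=capture("side")
ft=lambda u,v:((u+.5)/3.3-.5+200,(v+.5)/3.3-.5+90)
fs=lambda u,v:((u+.5)/3.7-.5+240,(v+.5)/3.7-.5+150)
pose(c,s,[(585,205),(739,228),(566,388)],[(538,215),(551,305),(281,183)],ft,fs)
E
```

```text
[ 0.6683 -0.1597  0.1505] [ 0.6473 -0.2837  0.1669] [ 0.5105 -0.1439  0.1719] sides 0.12681350369075436 0.15995768130262042
n [0.1442 0.1057 0.9839] tilt 0.17969677512818444 underside ctr [ 0.5753 -0.2164  0.1448]
```

Triangulated tilt is about 0.18 rad, too close to the 0.2 limit. I'll level it by lowering the drooping far corner gently onto the flat panel so the fin turns back in the pads, then raise it.

```bash
python3 -m handwheel '[{"tx":0,"ty":0.3,"tz":-1,"turn":0,"fingers":-1},{"tx":0.1,"ty":0.8,"tz":-3,"turn":0,"fingers":-1},{"tx":0.2,"ty":1.2,"tz":-5.5,"turn":0,"fingers":-1},{"tx":0.2,"ty":1.2,"tz":-8,"turn":0,"fingers":-1},{"tx":0.2,"ty":1.2,"tz":-9.5,"turn":0,"fingers":-1}]'
python3 -m handwheel '[{"tx":0,"ty":0,"tz":-0.5,"turn":0,"fingers":-1},{"tx":0,"ty":0,"tz":-1,"turn":0,"fingers":-1},{"tx":0,"ty":0,"tz":-1.5,"turn":0,"fingers":-1},{"tx":0,"ty":0,"tz":-2,"turn":0,"fingers":-1},{"tx":0,"ty":0,"tz":-2,"turn":0,"fingers":-1}]'
python3 - <<'E'
from rig import state,capture
import cv2
print(state()["tool_pos"])
x=capture("side")["frame"][150:310,240:450,::-1];cv2.imwrite("pics/side11.png",cv2.resize(x,None,fx=3.7,fy=3.7,interpolation=2))
E
```

```text
time: 10.75
tool_pos: [0.4728, -0.25, 0.1049]
tcp_rot: [-0.672, -0.219, 0.22, 0.673]
wrist_force: [-0.2, -0.3, -0.6]
finger_gap: 0.105
time: 11.38
tool_pos: [0.4736, -0.2514, 0.0865]
tcp_rot: [0.673, 0.219, -0.219, -0.672]
wrist_force: [-0.2, -0.2, 0.9]
finger_gap: 0.106
[ 0.47358749 -0.25139595  0.08647298]
```

View pics/side11.png

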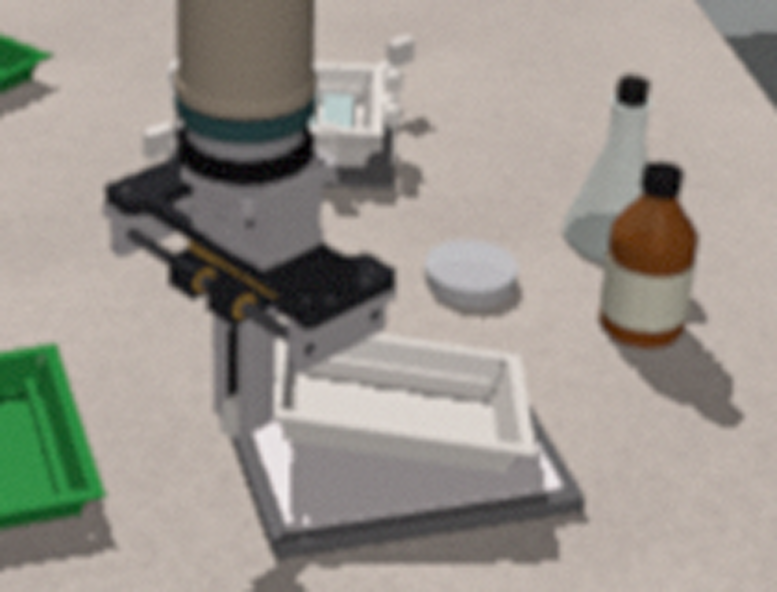

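The far corner is just touching the panel. I'll lower the tab slowly by another 3 cm, to nearly flat.

```bash
python3 -m handwheel '[{"tx":-0.05,"ty":-0.03,"tz":-0.4,"turn":0,"fingers":-1},{"tx":-0.1,"ty":-0.07,"tz":-0.8,"turn":0,"fingers":-1},{"tx":-0.15,"ty":-0.1,"tz":-1.2,"turn":0,"fingers":-1},{"tx":-0.2,"ty":-0.15,"tz":-1.6,"turn":0,"fingers":-1},{"tx":-0.2,"ty":-0.15,"tz":-1.6,"turn":0,"fingers":-1}]'
python3 -m handwheel '[{"tx":-0.05,"ty":-0.03,"tz":-0.4,"turn":0,"fingers":-1},{"tx":-0.1,"ty":-0.07,"tz":-0.8,"turn":0,"fingers":-1},{"tx":-0.15,"ty":-0.1,"tz":-1.2,"turn":0,"fingers":-1},{"tx":-0.2,"ty":-0.15,"tz":-1.5,"turn":0,"fingers":-1},{"tx":-0.2,"ty":-0.15,"tz":-1.5,"turn":0,"fingers":-1}]'
python3 - <<'E'
from rig import state,capture
import cv2
print(state()["tool_pos"])
x=capture("side")["frame"][150:310,240:450,::-1];cv2.imwrite("pics/side12.png",cv2.resize(x,None,fx=3.7,fy=3.7,interpolation=2))
E
```

```text
time: 12.05
tool_pos: [0.4713, -0.2527, 0.0701]
tcp_rot: [-0.672, -0.219, 0.219, 0.673]
wrist_force: [-1.2, -1.0, 1.6]
finger_gap: 0.104
time: 12.68
tool_pos: [0.4694, -0.2542, 0.0552]
tcp_rot: [-0.672, -0.219, 0.219, 0.673]
wrist_force: [-0.8, -1.1, 0.7]
finger_gap: 0.104
[ 0.46938268 -0.25417132  0.05519571]
```

View pics/side12.png

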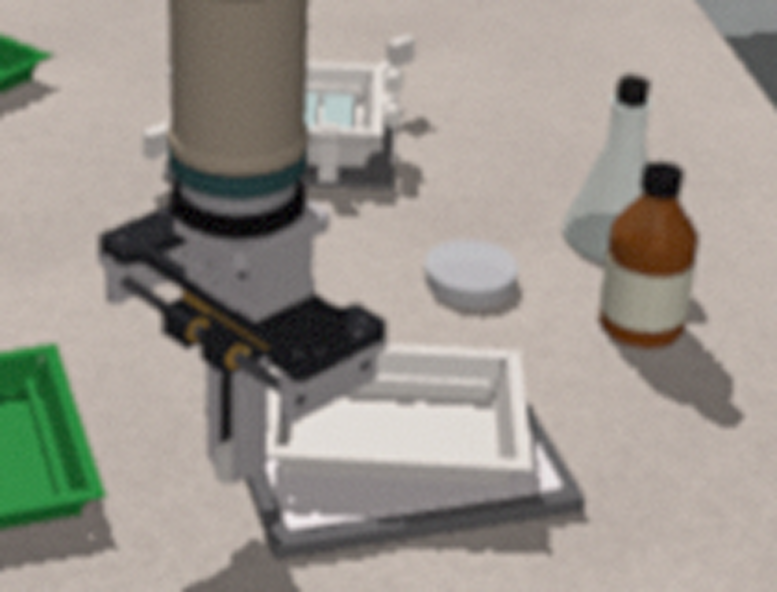

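It is nearly level on the panel. I'll lower another 2 mm, then raise 10 cm gently.

```bash
python3 -m handwheel '[{"tx":0,"ty":0,"tz":-0.2,"turn":0,"fingers":-1},{"tx":0,"ty":0,"tz":-0.2,"turn":0,"fingers":-1},{"tx":0,"ty":0,"tz":0.2,"turn":0,"fingers":-1},{"tx":0,"ty":0,"tz":0.8,"turn":0,"fingers":-1},{"tx":0,"ty":-0.1,"tz":2,"turn":0,"fingers":-1}]'
python3 -m handwheel '[{"tx":0,"ty":-0.1,"tz":1.5,"turn":0,"fingers":-1},{"tx":0,"ty":-0.2,"tz":3.5,"turn":0,"fingers":-1},{"tx":0.1,"ty":-0.3,"tz":5.5,"turn":0,"fingers":-1},{"tx":0.2,"ty":-0.5,"tz":7,"turn":0,"fingers":-1},{"tx":0.2,"ty":-0.5,"tz":7.7,"turn":0,"fingers":-1}]'
python3 -m handwheel '[{"tx":0,"ty":0,"tz":0,"turn":0,"fingers":-1},{"tx":0,"ty":0,"tz":0,"turn":0,"fingers":-1},{"tx":0,"ty":0,"tz":0,"turn":0,"fingers":-1},{"tx":0,"ty":0,"tz":0,"turn":0,"fingers":-1}]'
python3 - <<'E'
from rig import state,capture
import cv2
print(state()["tool_pos"])
x=capture("side")["frame"][150:310,240:450,::-1];cv2.imwrite("pics/side13.png",cv2.resize(x,None,fx=3.7,fy=3.7,interpolation=2))
x=capture("top")["frame"][90:250,200:440,::-1];cv2.imwrite("pics/top13.png",cv2.resize(x,None,fx=3.3,fy=3.3,interpolation=2))
E
```

```text
time: 13.35
tool_pos: [0.4691, -0.2549, 0.0758]
tcp_rot: [-0.672, -0.219, 0.219, 0.673]
wrist_force: [1.1, -0.2, -1.1]
finger_gap: 0.108
time: 13.98
tool_pos: [0.4718, -0.2608, 0.1538]
tcp_rot: [0.673, 0.219, -0.218, -0.672]
wrist_force: [0.0, 0.7, -1.2]
finger_gap: 0.105
time: 14.48
tool_pos: [0.4711, -0.2601, 0.152]
tcp_rot: [-0.672, -0.219, 0.219, 0.673]
wrist_force: [-1.0, 0.7, -1.2]
finger_gap: 0.105
[ 0.47114752 -0.26009295  0.15201089]
```

View pics/side13.png

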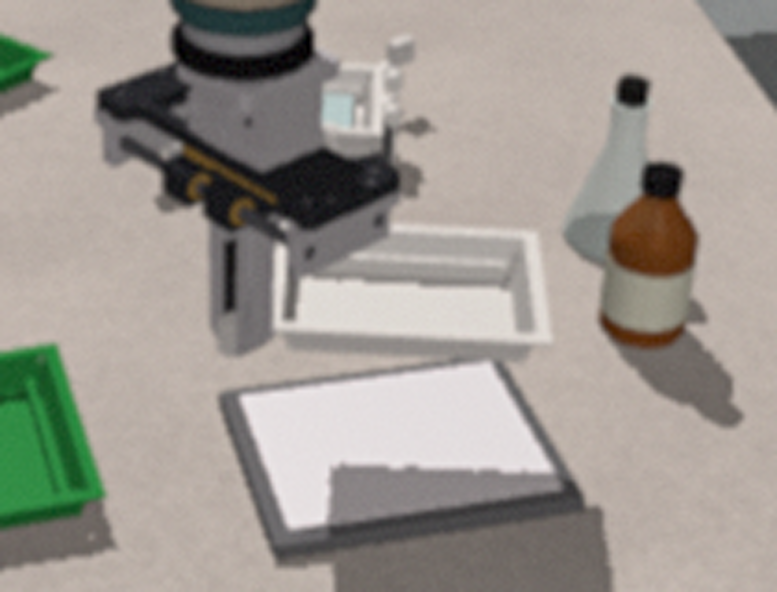

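View pics/top13.png

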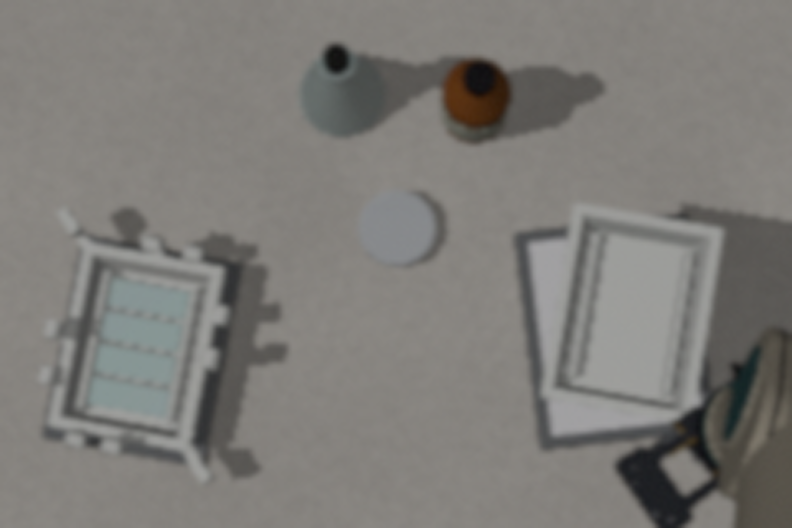

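```bash
python3 - <<'E'
from rig import capture,state
from h import *
np.set_printoptions(precision=4,suppress=True)
c=capture("top");s=capture("side")
ft=lambda u,v:((u+.5)/3.3-.5+200,(v+.5)/3.3-.5+90)
fs=lambda u,v:((u+.5)/3.7-.5+240,(v+.5)/3.7-.5+150)
P=[ray(c,ft(*p),.1395) for p in((575,205),(723,229),(695,412),(543,393))];print("ctr",sum(P)/4,"panel .579 -.202")
T=[tri(c,s,ft(*a),fs(*b)) for a,b in(((575,205),(541,231)),((723,229),(551,341)),((695,412),(272,335)))];print(T)
n=np.cross(T[1]-T[0],T[1]-T[2]);n/=np.linalg.norm(n);print("tilt",np.arccos(abs(n[2])))
st=state();print(st["finger_gap"],st["wrist_force"],abs(st["joint_velocities"]).max())
E
```

```text
ctr [ 0.5822 -0.2025  0.1395] panel .579 -.202
[array([ 0.6721, -0.1532,  0.1344]), array([ 0.6516, -0.2763,  0.1367]), array([ 0.4952, -0.2544,  0.1348])]
tilt 0.022356574859028255
0.10226600527898827 [ 0.0307  0.2135 -0.4913] 0.002915743537836023
```

The tray is level (about 0.02 rad), centred within 4 mm of the panel's middle, about 96 mm above its face, and still. Handing in.

```bash
python3 -c "
from rig import finish_job,state
print(finish_job(),state()['time'])"
```

```text
the job is handed in; nothing more can be done
the job is handed in; nothing more can be done
```

The job is handed in at about 14.5 s (limit 48 s), with the top tray held level in the gripper above the middle of the light panel. I got no verdict back, so what follows rests on my own camera checks.

- **Finding the tab:** I first took the tab at the far-left corner. Triangulating its height showed it was the second tray's lower tab. The top tray's tab was at the near-right corner, hidden in shadow.
- **Peeling:** I raised the tab corner to an estimated 0.14 rad while the far corner stayed seated. The tray then came free and the second tray stayed in place.
- **Levelling:** After the carry the tray drooped about 0.18 rad, too close to the 0.2 limit. I lowered its far corner lightly onto the panel, with readings under 2 N, so that it turned back in the grip. Then I raised it again.

**Last checks:**

| What | Result |
|---|---|
| Tilt | about 0.02 rad |
| Distance from the panel's middle | within about 4 mm |
| Underside above the panel's face | about 96 mm |
| Movement | arm joints still (0.003 rad/s at most) |
| Second tray, flask, bottle and dish | no visible change between the views before and after levelling; not measured |

Nothing failed in these checks. The first move call was refused because rows lacked some keys, and nothing moved.

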